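# Knock a stuck watch-case blank out of its nest

## Task

A watch-case blank is stuck in the inclined nest of the ejection fixture. Take the knockout rod from its wooden rest, push it up through the hole in the back of the nest, gently and by feel, so that the blank drops into the cork-lined catch tray and the rod's collar comes up against the depth stop; hold it seated there with a light push of about 10 N for a second, then draw the rod out and lay it back on its rest as it lay. Never force the rod or the gripper against the fixture (keep well under 25 N), do not let the blank fall on the bench, and leave the other things where they are.

Things in the scene. Friction and masses are not known exactly. Their poses are not given: they have to be found in the camera images.
- nest: Aluminium nest block on a grey fixture, 70 x 64 mm across, 50 mm thick along its bore. Origin: centre of the knockout hole's mouth on its flat back face, which looks down and to the right (-y), 140 mm above the bench. z: bore axis, the way the rod is pushed, 35 degrees above level, roughly to the robot's left (+y); y level; x down along the face. Hole 10 mm wide, 3 mm lead-in chamfer, 40 mm long, then the pocket.
- pocket (a point): Centre of the mouth of the nest's round pocket, on the upper face, on the bore axis 50 mm from the hole's mouth. Pocket 40 mm wide, 10 mm deep. Two spring balls at its mouth's sides (y) reach 2 mm over the blank's rim: some 5 to 10 N of push snaps it past them. Once pushed fully out, it slides by itself down the face into the tray. Axes as nest.
- stop: Depth stop on the back of the nest. Its origin and axes are those of nest and do not tell the setting: a dark square steel stop block, 30 x 30 mm, with a 13 mm hole on the bore axis, stands 2 to 16 mm out of the back face, clamped at another height each time; only touch tells where. The rod's collar seats on it; the rod's tip then stands 8 to 22 mm out of the pocket's mouth.
- blank_centre (a point): Centre of the steel watch-case blank, a round disc 38 mm across and 9 mm thick, about 70 g, with a shallow recess in its outer face. At the start it lies on the pocket's floor. Its z axis is vertical at the start, not the disc's axis.
- tray (a point): Centre of the cork floor of the catch tray on the fixture's other side, 85 x 94 mm inside, walls 37 mm high, floor 100 mm above the bench. x points level away from the nest, z up.
- rod_grip (a point): Centre of the knockout rod's handle, on the rod's axis. Dark square handle 16 x 16 x 90 mm, then a round collar 26 mm wide, 6 mm thick (45 to 51 mm from this point), then a round steel shank 8 mm wide, 74 mm long, all on one axis; 160 g. x points along the rod to the shank's tip, z up on the rest.
- rod_tip (a point): End of the knockout rod's shank, on its axis, 125 mm from the centre of the handle; axes as rod_grip.
- rest: Fixed wooden rest of the rod: base 150 x 60 x 10 mm, a notched post under the handle (34 mm behind the origin, notch 24 mm wide) and one under the shank (76 mm ahead, notch 16 mm wide). Origin on the bench; x along the lying rod to its tip, z up. The lying rod's axis is 45 mm above the bench, cheeks reach 8 mm higher. Between the posts the handle is free for fingers from above.
- cell_tray: Bystander: shallow blue plastic tray with square cells, 110 x 110 x 14 mm, loose; origin under its centre.
- bottle: Bystander: clear plastic bottle, 60 mm wide, 150 mm tall, loose; origin under its centre.
- loupe: Bystander: brass eye loupe, up to 36 mm wide, 34 mm tall, loose; origin under its centre.
- fixture: The whole grey fixture with nest and tray, bolted down, 200 mm tall, base plate 180 x 110 x 12 mm (from 25 mm before the origin to 155 mm beyond it); the space below and before the nest's back face is free above it. Origin on the bench straight below the mouth of the knockout hole; x points level from the nest to the tray, roughly to +y, z up.
- blank: The blank itself (see blank_centre, the same point).
- rod: The knockout rod itself (origin and axes as rod_grip).
There are look-alikes about, which are no part of the job. What is meant by the rest is not blue, and is the larger of those in its own colour. Leave any orange look-alike of the rod alone.

How it is judged (in metres and radians):
On the way, in this order (a step that is already met when the one before it is completed fails the run):
1. the rod's tip has entered the knockout hole from the back (z of rod_tip in the frame of nest between 0.008 and 0.05 m and x of rod_tip in the frame of nest between -0.004 and 0.004 m and y of rod_tip in the frame of nest between -0.004 and 0.004 m), for 0.05 s.
2. the rod is pushed home, through the nest, and its collar held seated against the stop with a light push (5 to 20 N) (z of rod_tip in the frame of nest above 0.056 m and x of rod_tip in the frame of nest between -0.004 and 0.004 m and y of rod_tip in the frame of nest between -0.004 and 0.004 m and contact force between rod and stop between 5 and 20 N), for 0.3 s.
At the end, for the whole second after the job is handed in: The blank lies at rest in the catch tray (within its walls), and the rod lies at rest in both notches of its rest, tip at the same end as at the start, its axis within 5 mm of its height there (45 mm), within 10 mm sideways and 20 mm lengthwise of the rest's origin (x of blank_centre in the frame of tray between -0.045 and 0.045 m and y of blank_centre in the frame of tray between -0.047 and 0.047 m and z of blank_centre in the frame of tray between 0 and 0.03 m and x of rod_grip in the frame of rest between -0.02 and 0.02 m and y of rod_grip in the frame of rest between -0.01 and 0.01 m and z of rod_grip in the frame of rest between 0.04 and 0.05 m and z of rod_tip in the frame of rest between 0.04 and 0.05 m and x of rod_tip in the frame of rest above 0.08 m and linear speed of each of blank, rod below 0.02 m/s); the robot touches nothing.
It fails at once if the rod is pressed on the fixture with more than 25 N (contact force between rod and fixture above 25 N).
It fails at once if the robot presses on the fixture itself with more than 25 N (contact force between any of the fingers, the arm and fixture above 25 N).
It fails at once if the blank falls towards the bench (height (world z) of blank_centre below 0.06 m).
It fails at once if a bystander is shifted more than 30 mm (distance of any of cell_tray, bottle, loupe from where it was at the start of the episode above 0.03 m).
It also fails if it takes over 72 s, if anything falls off the work surface, if the arm or the gripper's body presses on something with over 40 N, if the wrist force passes 120 N, or if a joint passes its speed limit or range.

## Robot

A 6-joint arm with a two-finger parallel gripper is mounted at the origin on the work surface. World frame = base frame: x ahead of the robot, y to its left, z up, the work surface at z = 0. Lengths are in m, angles in degrees, forces in N, time in s.
With the tool pointing down it reaches from about 0.325 to 0.85 m from the base axis. Payload 15.5 kg.
Tool frame: the origin (TCP) lies midway between the tips of the shut fingers; the grasp point (between the pads) lies 19 mm behind it; y points along the fingers, x is the direction in which the jaws open and shut, and the axes are right-handed (so a half turn about y gives the same grasp; the last joint's range is limited). The gripper opens to 91 mm and grips with 3 to 60 N. Pads are 32 mm wide; open, the fingers measure 118 mm over their backs; the gripper's body (76 mm by 178 mm) begins 60 mm behind the grasp point.
Start: joints at [-76.117, 28.281, 77.091, -0, 74.628, -5.472], TCP at [0.207, -0.59, 0.214] pointing down, gripper open.
Joint ranges: [-166.48, 166.48], [-47.26, 123.95], [12.59, 153.08], [-70.14, 250.14], [6.76, 159.57], [-176.63, 176.63]. Speed limits (degrees/s): [108.29, 108.29, 147.25, 172.46, 172.46, 172.46].

## Interface

Orientations are given as a 3x3 rotation matrix whose columns are the frame's x, y, z axes.
In Python, from bench import ctrl gives the robot as it stands. The module is installed in compiled form; this text tells all that it offers. Calls block until the motion is done:
- ctrl.goto(position, orientation): joint-space move of the TCP to a pose.
- ctrl.move_l(position, vel=0.15, ori=None, contact_N=None): straight line of the TCP; ori=None keeps the orientation; vel is the mean speed in m/s. With contact_N (N) it stops when the force on the tool has changed by that much, and returns True; else False.
- ctrl.movej(angles): joint-space move.
- ctrl.command_gripper(opening): opening from 0.0 (shut) to 1.0 (fully open); the grip force is fixed at half the most; returns when the fingers have stopped.
- ctrl.sleep(seconds).
- ctrl.ik(position, orientation): joint angles nearest the present ones, or None.
- ctrl.read_camera(name): name is "side" or "top"; returns the picture (480x640x3 uint8, blue, green, red); there is no depth.
- ctrl.camera_params(name): a dict with "fx", "fy", "cx", "cy" (pixels), "pose" (4x4, takes a point from camera to world coordinates). Camera axes: x right, y up, looking along -z (the intrinsics and any distortion apply to the point x, -y, -z); pixel columns grow to the right and rows downward; lengths in m; the calibration is good to about 2 mm. A picture is of the moment at which its call begins. camera_params takes no time and is no camera call.
A pose or a line that the arm cannot do raises ctrl.MotionError and nothing moves.
- ctrl.sign_off(): hands the job in, once; it reports no verdict.
Readings, each from a call of its own:
- ctrl.current_t(): time.
- ctrl.current_q(): joint angles.
- ctrl.current_dq(): joint speeds.
- ctrl.current_effort(): joint torques, N m.
- ctrl.current_tool_pos(): TCP position.
- ctrl.current_eef_rot(): TCP orientation.
- ctrl.current_contact_force(): force on the tool from outside, world axes, zero at the start.
- ctrl.current_wrist_torque(): the same for the moment, N m.
- ctrl.current_grip_width(): opening from 0.0 (shut) to 1.0 (fully open).
Only numpy, scipy, OpenCV 4.12 (cv2) and the standard library are available. Lean on these libraries where they do the work, as an engineer would, in place of code of your own. Each camera call takes 0.05 s, during which the arm holds its last target.

## Working session

There is one attempt and no reset: what is moved stays moved. The work goes in short steps, each a Python script; the robot and the scene stay as the last script left them, time stands still between calls to the robot, and variables do not carry over. Pictures are saved under pics/ and viewed, and the job is handed in when it is done.

```bash
mkdir -p pics; python3 - <<'E'
from bench import ctrl
import cv2,numpy as np
for n in("side","top"):
    cv2.imwrite(f"pics/{n}0.png",ctrl.read_camera(n)); p=ctrl.camera_params(n); print(n,p)
print(ctrl.current_t(),ctrl.current_tool_pos(),ctrl.current_eef_rot())
E
```

```text
side {'fx': 495.95965446343484, 'fy': 495.95965446343484, 'cx': 312.08763805085056, 'cy': 239.30155510476618, 'pose': array([[-0.98559848,  0.14066308, -0.09385916,  0.39830642],
       [-0.16796707, -0.75012656,  0.63960707,  0.78016872],
       [ 0.01956285,  0.64616101,  0.76295036,  0.93965284],
       [ 0.        ,  0.        ,  0.        ,  1.        ]])}
top {'fx': 492.59667039289064, 'fy': 492.59667039289064, 'cx': 322.2065016079648, 'cy': 236.31761665354483, 'pose': array([[ 0.00463019,  0.99177344, -0.1279219 ,  0.33013093],
       [-0.99998796,  0.00438418, -0.00220464,  0.09607597],
       [-0.00162567,  0.12793057,  0.99178179,  1.47028021],
       [ 0.        ,  0.        ,  0.        ,  1.        ]])}
0.1 [ 0.20706746 -0.58935876  0.21340507] [[ 3.31438785e-01 -2.54934285e-04  9.43476691e-01]
 [-9.43476132e-01  1.03182456e-03  3.31438867e-01]
 [-1.05799755e-03 -9.99999435e-01  1.01462265e-04]]
```

View pics/side0.png

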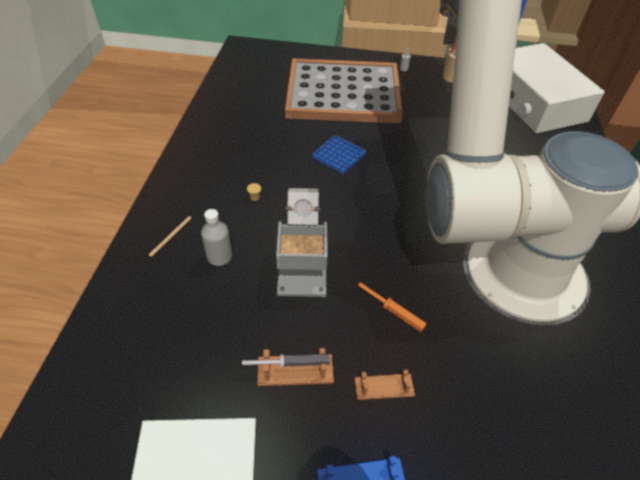

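View pics/top0.png

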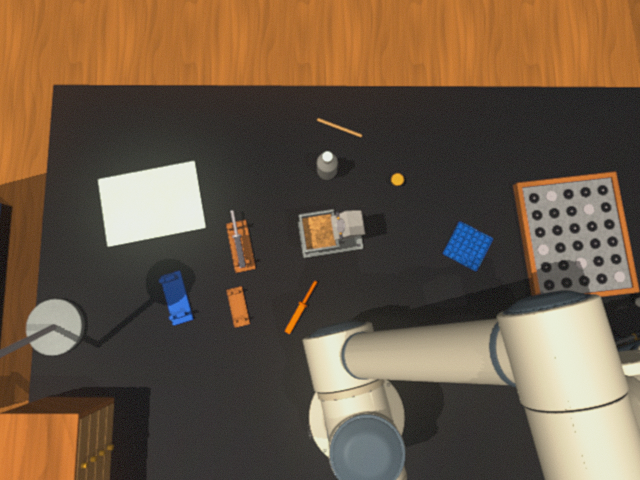

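```bash
python3 - <<'E'
import cv2,numpy as np
s=cv2.imread("pics/side0.png");t=cv2.imread("pics/top0.png")
def c(im,x,y,w,h,k,n):
    cv2.imwrite(n,cv2.resize(im[y:y+h,x:x+w],None,fx=k,fy=k,interpolation=cv2.INTER_CUBIC))
c(s,230,335,130,65,6,"pics/c_srest.png")
c(s,265,175,80,130,4.5,"pics/c_sfix.png")
c(t,215,200,60,85,7,"pics/c_trest.png")
c(t,290,195,85,70,8,"pics/c_tfix.png")
E
```

```text
(no output)
```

View pics/c_srest.png

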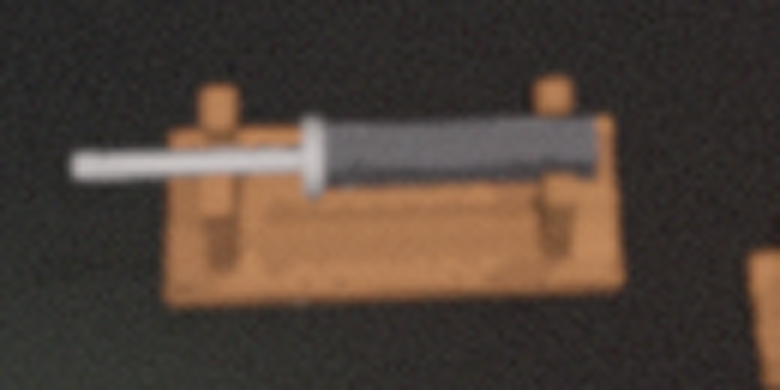

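View pics/c_sfix.png

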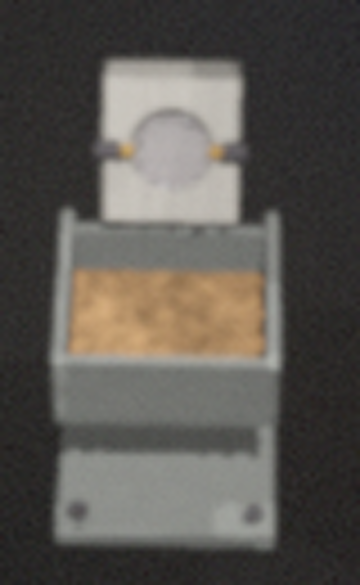

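View pics/c_trest.png

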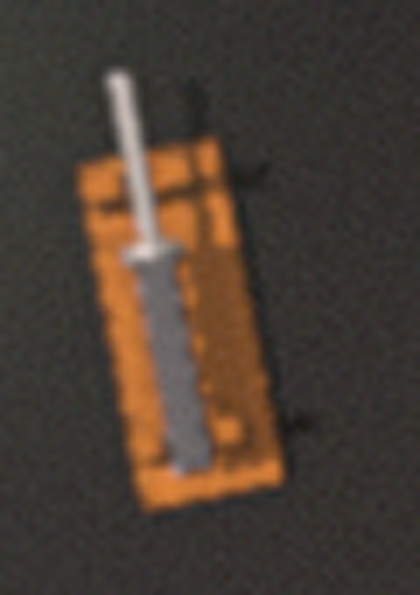

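View pics/c_tfix.png

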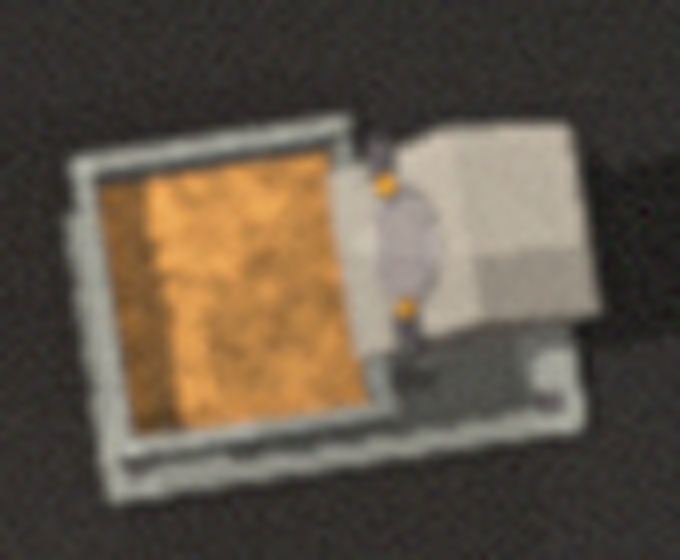

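```bash
cat > h.py <<'E'
import cv2,numpy as np
from bench import ctrl
P={n:ctrl.camera_params(n) for n in("side","top")}
def ray(n,u,v):
    p=P[n]; d=np.array([(u-p["cx"])/p["fx"],-(v-p["cy"])/p["fy"],-1.0])
    return p["pose"][:3,3],p["pose"][:3,:3]@d
def onz(n,uv,z):
    o,d=ray(n,*uv); return o+d*(z-o[2])/d[2]
def proj(n,X):
    p=P[n]; c=p["pose"][:3,:3].T@(np.asarray(X)-p["pose"][:3,3])
    return np.array([p["cx"]+p["fx"]*c[0]/-c[2],p["cy"]-p["fy"]*c[1]/-c[2]])
def tri(a,b):
    o1,d1=ray("side",*a);o2,d2=ray("top",*b);d1=d1/np.linalg.norm(d1);d2=d2/np.linalg.norm(d2)
    s=np.linalg.lstsq(np.c_[d1,-d2],o2-o1,rcond=None)[0]
    p,q=o1+s[0]*d1,o2+s[1]*d2
    return (p+q)/2,np.linalg.norm(p-q)*1000
E
python3 - <<'E'
from h import *
np.set_printoptions(precision=4,suppress=True)
im={n:cv2.imread(f"pics/{n}0.png") for n in P}
hsv={n:cv2.cvtColor(im[n],cv2.COLOR_BGR2HSV) for n in P}
def comps(m,win,minA=2):
    x,y,w,h=win; mm=np.zeros_like(m); mm[y:y+h,x:x+w]=m[y:y+h,x:x+w]
    k,l,st,c=cv2.connectedComponentsWithStats(mm)
    return [(st[i],c[i]) for i in range(1,k) if st[i][4]>=minA]
# balls
print("balls")
for n,win in (("side",(280,200,50,20)),("top",(332,212,18,26))):
    m=cv2.inRange(hsv[n],(8,110,80),(35,255,255))
    for s,c in comps(m,win): print(n,s,c)
# grey fixture mask
for n,win in (("side",(268,185,70,120)),("top",(292,200,80,62))):
    m=cv2.inRange(hsv[n],(0,0,85),(180,255,255)); 
    x,y,w,h=win
    mm=np.zeros_like(m); mm[y:y+h,x:x+w]=m[y:y+h,x:x+w]
    cs=max(cv2.findContours(mm,0,cv2.CHAIN_APPROX_NONE)[0],key=cv2.contourArea)
    ap=cv2.approxPolyDP(cs,2,True)[:,0]; print(n,ap.tolist())
    pts=cs[:,0].astype(float)
    print(cv2.minAreaRect(cs))
# rest + rod
for n,win in (("side",(240,340,95,50)),("top",(222,205,40,70))):
    m=cv2.inRange(hsv[n],(5,90,60),(25,255,255))
    x,y,w,h=win
    mm=np.zeros_like(m); mm[y:y+h,x:x+w]=m[y:y+h,x:x+w]
    cs=np.vstack(cv2.findContours(mm,0,cv2.CHAIN_APPROX_NONE)[0])
    r=cv2.minAreaRect(cs); print(n,"rest",r, [onz(n,b,0.01).round(4).tolist() for b in cv2.boxPoints(r)])
    m2=cv2.inRange(hsv[n],(0,0,75),(180,70,255))
    for s,c in comps(m2,win,10): print(n,"rod",s,c)
# tiny picks from crops (crop px /k + offset)
E
```

```text
balls
top [337 217   3   2   5] [337.8 217.6]
top [332 230   2   8  10] [332.2 234.1]
top [340 232   2   3   5] [340.4 233.2]
side [[289, 188], [287, 223], [278, 222], [277, 267], [280, 270], [316, 269], [320, 270], [321, 274], [279, 274], [277, 294], [325, 296], [326, 222], [318, 224], [318, 190]]
((301.5, 242.0), (108.0, 51.0), 90.0)
top [[361, 211], [345, 210], [335, 215], [333, 209], [299, 214], [298, 226], [303, 257], [362, 248], [360, 235], [364, 230]]
((331.4248352050781, 231.01153564453125), (44.2486457824707, 65.15650939941406), 81.25383758544922)
side rest ((295.22265625, 366.523681640625), (38.12309646606445, 77.11642456054688), 88.93909454345703) [[0.5765, 0.3127, 0.01], [0.4199, 0.2811, 0.01], [0.4069, 0.3632, 0.01], [0.5553, 0.3928, 0.01]]
side rod [241 354  89  14 701] [290.8559 360.127 ]
top rest ((240.17308044433594, 245.86537170410156), (51.57854461669922, 22.35723876953125), 78.69007110595703) [[0.5582, 0.3937, 0.01], [0.5718, 0.3283, 0.01], [0.42, 0.2946, 0.01], [0.4068, 0.3592, 0.01]]
top rod [230 210  15  58 267] [237.2247 240.1573]
```

```bash
python3 - <<'E'
from h import *
np.set_printoptions(precision=4,suppress=True)
def S(x,y,k,ox,oy): return ((x+.5)/k-.5+ox,(y+.5)/k-.5+oy)
sr=lambda x,y:S(x,y,6,230,335); tr=lambda x,y:S(x,y,7,215,200)
sf=lambda x,y:S(x,y,4.5,265,175); tf=lambda x,y:S(x,y,8,290,195)
print("tip",tri(sr(72,166),tr(117,72)), onz("side",sr(72,166),.045),onz("top",tr(117,72),.045))
print("collar",tri(sr(315,155),tr(153,254)),onz("side",sr(315,155),.045),onz("top",tr(153,254),.045))
print("end",tri(sr(598,150),tr(192,468)),onz("side",sr(598,150),.045),onz("top",tr(192,468),.045))
print("rest top",[onz("top",tr(*c),.01)[:2] for c in((78,165),(217,138),(283,478),(145,508))])
print("rest side near edge z0",[onz("side",sr(*c),.0)[:2] for c in((165,303),(625,288))], onz("side",sr(612,115),.01))
A=tri(sf(126,151),tf(386,184));B=tri(sf(216,151),tf(404,307));print("balls",A,B)
print("blank",tri(sf(172,150),tf(408,243)))
# base
print("base top-view low edge",[onz("top",tf(*c),.0)[:2] for c in((112,500),(582,433))],"left edge z.012",[onz("top",tf(*c),.012)[:2] for c in((70,215),(107,490))])
print("base side near edge z0",[onz("side",sf(*c),.0)[:2] for c in((55,545),(274,549))],"z.012",[onz("side",sf(*c),.012)[:2] for c in((56,530),(274,534))])
# tray rim corners z .137
print("rim top",[onz("top",tf(*c),.137)[:2] for c in((70,158),(350,115),(395,412),(130,460))])
print("rim side",[onz("side",sf(*c),.137)[:2] for c in((58,208),(55,358),(282,360),(278,212))])
E
```

```text
tip (array([0.5904, 0.3662, 0.0479]), np.float64(0.5833155179396953)) [0.5907 0.3649 0.045 ] [0.5912 0.3668 0.045 ]
collar (array([0.5136, 0.3489, 0.0488]), np.float64(0.29576235894499453)) [0.5139 0.3471 0.045 ] [0.5142 0.3496 0.045 ]
end (array([0.424 , 0.3306, 0.0483]), np.float64(1.6430564467564537)) [0.4233 0.3289 0.045 ] [0.425  0.3311 0.045 ]
rest top [array([0.5571, 0.389 ]), array([0.569 , 0.3297]), array([0.4233, 0.2982]), array([0.4103, 0.3563])]
rest side near edge z0 [array([0.5575, 0.3861]), array([0.4084, 0.3541])] [0.4214 0.2975 0.01  ]
balls (array([0.5485, 0.0575, 0.1712]), np.float64(0.15231313930634838)) (array([0.5064, 0.0516, 0.1734]), np.float64(0.532825224067008))
blank (array([0.5283, 0.05  , 0.1685]), np.float64(1.2863962041370494))
base top-view low edge [array([0.4569, 0.1549]), array([ 0.4829, -0.0211])] left edge z.012 [array([0.5629, 0.1711]), array([0.4596, 0.1563])]
base side near edge z0 [array([0.5642, 0.1719]), array([0.4555, 0.1544])] z.012 [array([0.5635, 0.1709]), array([0.4561, 0.1535])]
rim top [array([0.5627, 0.1649]), array([0.5781, 0.0689]), array([0.4756, 0.0534]), array([0.4588, 0.1434])]
rim side [array([0.5803, 0.0691]), array([0.5619, 0.1604]), array([0.4592, 0.1424]), array([0.4747, 0.0518])]
```

```bash
cat >> h.py <<'E'
np.set_printoptions(precision=4,suppress=True)
rad=np.deg2rad
GO=-0.005            # grasp offset along rod from handle centre
RG=np.array([.4687,.3394,.045]); RH=12.2
r=np.array([np.cos(rad(RH)),np.sin(rad(RH)),0])
N0=np.array([.5337,.0101,.14]); FH=98.8
d=np.array([np.cos(rad(FH)),np.sin(rad(FH)),0]); b=d*np.cos(rad(35))+np.array([0,0,np.sin(rad(35))])
def ori(z,y): return np.c_[np.cross(y,z),y,z]
Rg=ori(r,np.array([0,0,-1.]))
a=d*np.sin(rad(35))-np.array([0,0,np.cos(rad(35))])
Ri=ori(b,a)
def tcp_for_tip(tip,R,go=GO): # tcp so that rod tip at tip
    return np.asarray(tip)-(0.125-go)*R[:,2]+0.019*R[:,1]
E
python3 - <<'E'
from h import *
print(ctrl.ik(RG+GO*r+.019*Rg[:,1],Rg),ctrl.ik(RG+GO*r+[0,0,.25],Rg))
n=d@[[0,0,0]]*3 if 0 else None
for s in(-.17,-.05,-.02,0,.072): print(s,tcp_for_tip(N0+s*b,Ri),ctrl.ik(tcp_for_tip(N0+s*b,Ri),Ri))
for tilt in (0,20,-20,40,-40):
    from scipy.spatial.transform import Rotation as Ro
    R2=Ro.from_rotvec(b*rad(tilt)).as_matrix()@Ri
    print(tilt,ctrl.ik(tcp_for_tip(N0-.05*b,R2),R2),ctrl.ik(tcp_for_tip(N0+.072*b,R2),R2))
q=ctrl.current_tool_pos()
E
```

```text
[ 30.1513  38.1333  94.5768  -0.      47.2899 107.9513] [ 30.1513  20.2098  77.5928  -0.      82.1973 107.9513]
-0.17 [ 0.5696 -0.222  -0.0476] [-39.7444  57.8932  70.8562  22.6968  79.778  -58.3556]
-0.05 [ 0.5546 -0.1248  0.0212] [-34.1197  48.9382  81.362   25.5824  76.5892 -54.959 ]
-0.02 [ 0.5508 -0.1006  0.0384] [-32.5362  46.7485  83.4724  26.3338  76.1315 -53.8053]
0 [ 0.5483 -0.0844  0.0499] [-31.4382  45.298   84.7652  26.8371  75.8969 -52.959 ]
0.072 [ 0.5393 -0.0261  0.0912] [-27.1935  40.1459  88.6526  28.6437  75.4896 -49.3573]
0 [-34.1197  48.9382  81.362   25.5824  76.5892 -54.959 ] [-27.1935  40.1459  88.6526  28.6437  75.4896 -49.3573]
20 [-27.5315  55.2487  66.6441  13.4564  95.6455 -45.9367] [-20.958   47.1648  73.7818  17.4167  95.063  -40.2538]
-20 [-41.0252  46.1809  96.1096  44.3935  60.5261 -73.9404] [-33.6768  36.594  104.1246  47.6034  58.3255 -68.9402]
40 [-21.5192  63.5456  52.8174   3.4569 114.6614 -43.4693] [-15.2017  55.8879  60.2503   8.8302 114.278  -37.2536]
-40 [ -47.6051   49.1106  109.9189   73.2563   54.3912 -106.4377] [ -39.7247   39.4842  119.4801   80.0768   51.6597 -105.5438]
```

```bash
python3 - <<'E'
from h import *
for u in(.2,.3,.35):print(u,tcp_for_tip(N0-.045*b-u*a,Ri),ctrl.ik(tcp_for_tip(N0-.045*b-u*a,Ri),Ri))
ctrl.command_gripper(0.6)
G=RG+GO*r+.019*Rg[:,1]
ctrl.goto(G+[0,0,.15],Rg); print(ctrl.current_t(),ctrl.current_tool_pos())
ctrl.move_l(G+[0,0,.001],vel=.12,contact_N=8); print(ctrl.current_t(),ctrl.current_tool_pos(),G,ctrl.current_contact_force())
for n in P: cv2.imwrite(f"pics/{n}1.png",ctrl.read_camera(n))
s=cv2.imread("pics/side1.png")[310:410,210:370]
t=cv2.imread("pics/top1.png")[190:290,160:320]
cv2.imwrite("pics/g1.png",cv2.resize(np.vstack([s,t[:,:]]),None,fx=3,fy=3,interpolation=2)[:600])
E
```

```text
0.2 [ 0.5715 -0.2342  0.1879] [-40.3756  42.5239  63.5401  22.4551 100.9772 -50.2138]
0.3 [ 0.5803 -0.2908  0.2698] [-43.1205  42.5698  50.3648  22.8087 114.1397 -47.5481]
0.35 [ 0.5847 -0.3192  0.3108] [-44.3815  43.5359  42.2886  23.6866 121.171  -45.6898]
4.175 [0.4642 0.3379 0.176 ]
5.5667 [0.4642 0.3386 0.0276] [0.4638 0.3383 0.026 ] [-0.0345  0.0819 -0.3464]
```

View pics/g1.png

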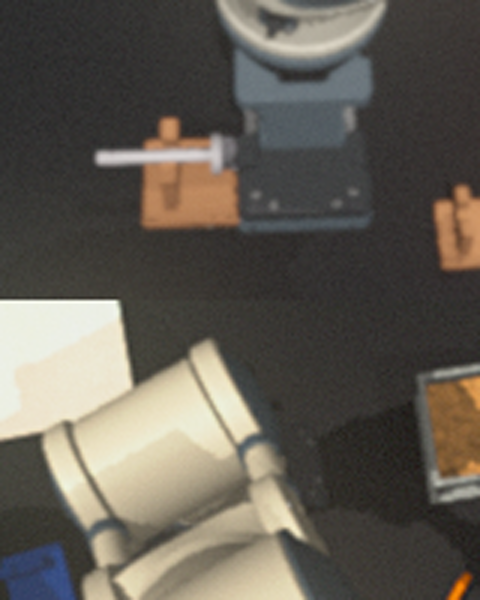

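The rod meant is the dark-handled one (side 290,361). It lies on the larger brown rest (side 295,368). The orange rod (392,306), the small brown rest (385,385) and the blue rest (362,470) are look-alikes, and the crops confirm this. The view above shows the gripper straddling the handle, with the collar and shank clear at side (282,361). Next I close the gripper and lift.

```bash
python3 - <<'E'
from h import *
f0=ctrl.current_contact_force()
ctrl.command_gripper(0.0); print("width mm",ctrl.current_grip_width()*91,"force",ctrl.current_contact_force(),ctrl.current_tool_pos(),ctrl.current_t())
p=ctrl.current_tool_pos()
ctrl.move_l(p+[0,0,.05],vel=.08); print(ctrl.current_contact_force(),ctrl.current_wrist_torque())
ctrl.move_l(p+[0,0,.30],vel=.25)
print(ctrl.current_grip_width()*91,ctrl.current_contact_force(),ctrl.current_t())
ctrl.goto(tcp_for_tip(N0-.045*b-.3*a,Ri),Ri); print(ctrl.current_t(),ctrl.current_contact_force())
ctrl.move_l(tcp_for_tip(N0-.045*b-.0*a,Ri),vel=.15,contact_N=8); print(ctrl.current_t(),ctrl.current_contact_force(),ctrl.current_tool_pos(),tcp_for_tip(N0-.045*b,Ri))
for n in P: cv2.imwrite(f"pics/{n}2.png",ctrl.read_camera(n))
s=cv2.imread("pics/side2.png")[150:310,220:380]
t=cv2.imread("pics/top2.png")[180:280,290:450]
cv2.imwrite("pics/g2s.png",cv2.resize(s,None,fx=3.75,fy=3.75,interpolation=2));cv2.imwrite("pics/g2t.png",cv2.resize(t,None,fx=5,fy=5,interpolation=2))
E
```

```text
width mm 15.85085614554569 force [-1.1541  0.5438  0.7489] [0.4638 0.3384 0.027 ] 6.3417
[ 0.3104  0.0178 -1.2648] [-0.0242  0.0686 -0.0006]
15.605304152780414 [-0.3584 -0.0891 -1.9543] 8.2667
10.675 [-0.0606  0.3729 -1.7228]
12.825 [ 0.2055 -0.2468 -1.0648] [ 0.5543 -0.1212  0.0244] [ 0.554  -0.1208  0.0241]
```

```bash
true
```

```text
(no output)
```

View pics/g2s.png

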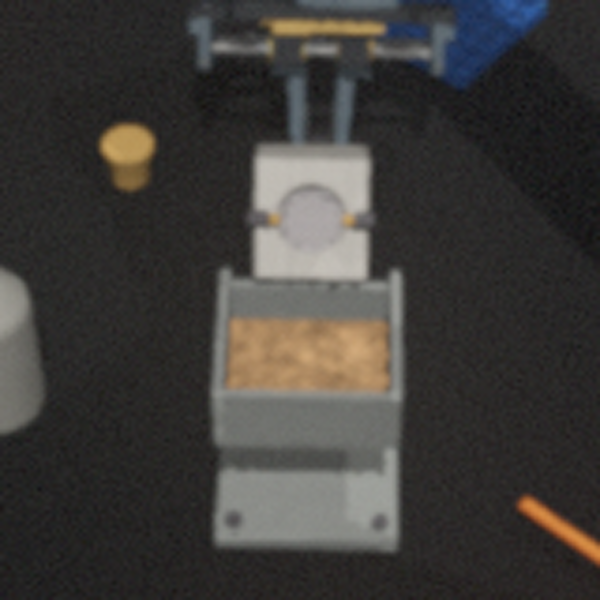

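View pics/g2t.png

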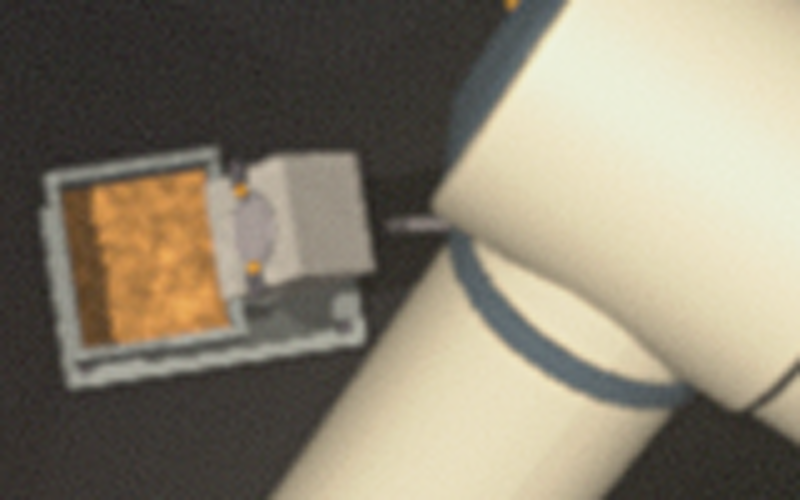

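```bash
python3 - <<'E'
from h import *
T=N0-.045*b; print(T,proj("top",T),proj("top",T-.03*b)); u=lambda x,y:((x+.5)/5-.5+290,(y+.5)/5-.5+180)
print(u(388,223), onz("top",u(388,223),T[2]),u(445,227)); print(ctrl.current_tool_pos(),ctrl.current_eef_rot()-Ri)
E
```

```text
[ 0.5393 -0.0263  0.1142] [367.3111 224.2975] [375.3719 223.945 ]
(367.2, 224.2) [ 0.5396 -0.026   0.1142] (378.6, 225.0)
[ 0.5542 -0.1211  0.0244] [[ 0.      0.0006 -0.0001]
 [-0.0003 -0.0003  0.0003]
 [ 0.0005 -0.0003 -0.0004]]
```

The top view shows the rod tip at (367,224). It was predicted at (367.3,224.3), so the rod is held true and aligned. Now a guarded insertion.

```bash
cat >> h.py <<'E'
def s_now(R=None):  # tip coordinates in nest frame (x,y,z)
    R=ctrl.current_eef_rot(); p=ctrl.current_tool_pos()
    tip=p+(0.125-GO)*R[:,2]-0.019*R[:,1]; v=tip-N0
    x=-(np.array([0,0,1])*np.cos(rad(35))-d*np.sin(rad(35))); y=np.cross(b,x)
    f=ctrl.current_contact_force()
    return np.array([v@x,v@y,v@b])*1000, np.array([f@x,f@y,f@b])
E
python3 - <<'E'
from h import *
ctrl.sleep(.2); print("free",*s_now())
ctrl.move_l(tcp_for_tip(N0-.018*b,Ri),vel=.08,contact_N=5); print(*s_now(),ctrl.current_t())
h=ctrl.move_l(tcp_for_tip(N0+.033*b,Ri),vel=.025,contact_N=4); print(h,*s_now(),ctrl.current_t())
E
```

```text
free [ -0.1235  -0.0357 -45.0201] [ 1.9392 -0.5802 -0.5711]
[ -0.0671  -0.0216 -17.5383] [ 1.0481  0.455  -1.4475] 13.6083
True [ 0.2232 -0.127   3.0256] [ 1.0286 -2.5633  1.6787] 14.625
```

```bash
python3 - <<'E'
from h import *
for i in range(4): ctrl.sleep(.08); print(*s_now(),ctrl.current_wrist_torque())
E
```

```text
[ 0.3983 -0.0539  2.6969] [ 1.0338 -2.6829  0.8131] [-0.1544 -0.2591 -0.4466]
[0.5213 0.1109 2.4219] [ 1.166   0.9888 -3.0184] [-0.7865 -0.1967  0.0946]
[0.6563 0.3874 2.1376] [ 0.9688  0.394  -2.4709] [-0.7011 -0.2427  0.1041]
[0.6741 0.429  2.1477] [ 2.0782 -0.2881 -2.4603] [-0.7458 -0.1867  0.1071]
```

```bash
python3 - <<'E'
from h import *
h=ctrl.move_l(tcp_for_tip(N0+.033*b,Ri),vel=.025,contact_N=7); print(h,*s_now(),ctrl.current_t())
for i in range(3): ctrl.sleep(.06); print(*s_now(),ctrl.current_wrist_torque())
E
```

```text
True [0.8749 0.348  2.3302] [ 1.0305  0.2809 -2.8413] 15.2583
[0.9947 0.4192 2.2661] [ 0.3911 -0.0721 -3.9182] [-0.8044 -0.2194  0.0974]
[1.0449 0.4253 2.2431] [ 0.1094  0.2363 -2.7839] [-0.8152 -0.2086  0.0641]
[1.0609 0.4202 2.2463] [ 0.54    0.2452 -3.7108] [-0.8501 -0.1878  0.0708]
```

```bash
cat >> h.py <<'E'
NX=-(np.array([0,0,1])*np.cos(rad(35))-d*np.sin(rad(35))); NY=np.cross(b,NX)
def tgt(x,y,z): return tcp_for_tip(N0+(x*NX+y*NY+z*b)/1000,Ri)
E
python3 - <<'E'
from h import *
ctrl.move_l(tgt(1,.4,0),vel=.03); ctrl.sleep(.15); print("free",*s_now(),ctrl.current_wrist_torque())
ctrl.move_l(tgt(2,.8,0),vel=.03)
h=ctrl.move_l(tgt(2,.8,33),vel=.025,contact_N=7); print(h,*s_now(),ctrl.current_t())
for i in range(3): ctrl.sleep(.06); print(*s_now(),ctrl.current_wrist_torque())
E
```

```text
free [1.1625 0.2606 0.0842] [ 0.647   0.5274 -0.9523] [-0.572  -0.1766 -0.0233]
True [2.2504 0.2954 2.2386] [-0.7966 -0.5824 -2.4964] 16.4917
[2.3334 0.3415 2.2108] [-0.8398 -2.3022 -2.0038] [-0.2697 -0.3127 -0.3155]
[2.3691 0.3705 2.1878] [-1.0278 -2.0217 -0.1959] [-0.2261 -0.1882 -0.2903]
[2.3828 0.3782 2.1577] [-1.2615 -1.6411 -0.9229] [-0.1969 -0.1808 -0.3205]
```

```bash
python3 - <<'E'
from h import *
ctrl.move_l(tgt(1.5,.2,0.5),vel=.03); ctrl.sleep(.2); 
F0=np.mean([s_now()[1] for i in range(3)],0); print("free",s_now()[0],F0)
res={}
for ax,sg in ((1,1),(1,-1),(0,1),(0,-1)):
    c=np.array([1.5,.2,.5]); 
    if ax==0 and (1,1) in res: c[1]=(res[1,1]+res[1,-1])/2
    ctrl.move_l(tgt(*c),vel=.03); ctrl.sleep(.1)
    e=c.copy(); e[ax]+=5*sg
    h=ctrl.move_l(tgt(*e),vel=.012,contact_N=4); p,f=s_now(); res[ax,sg]=p[ax]; print(ax,sg,h,p,f,ctrl.current_t())
c=[(res[0,1]+res[0,-1])/2,(res[1,1]+res[1,-1])/2]; print("centre",c)
ctrl.move_l(tgt(c[0],c[1],.5),vel=.02); ctrl.sleep(.1); print(*s_now(),ctrl.current_t())
E
```

```text
free [1.8351 0.0666 0.5165] [ 1.4444  1.1544 -1.9712]
1 1 True [1.8532 1.0742 0.3886] [-0.6943 -3.6165  0.4116] 17.7417
1 -1 False [ 1.8116 -4.814   0.5741] [ 0.9505  4.0969 -0.7712] 18.6583
0 1 False [ 6.7176 -2.1989  0.4583] [-2.0571  0.0649 -2.4212] 19.575
0 -1 False [-3.2798 -2.1135  0.5579] [ 4.0973 -0.0853 -0.2427] 20.5583
centre [np.float64(1.7189210487085596), np.float64(-1.8699102254984443)]
[ 1.8734 -2.2114  0.5031] [ 1.2196 -0.5028 -0.5579] 21.0667
```

```bash
python3 - <<'E'
from h import *
h=ctrl.move_l(tgt(1.7,-1.9,33),vel=.02,contact_N=6); print(h,*s_now(),ctrl.current_t())
for i in range(3): ctrl.sleep(.06); print(*s_now(),ctrl.current_wrist_torque())
E
```

```text
True [ 2.1605 -2.2025  2.5676] [ 0.4727  0.1155 -3.9344] 21.5417
[ 2.2748 -2.1489  2.4717] [ 0.3403  0.1308 -3.1844] [-0.8107 -0.2807 -0.076 ]
[ 2.3219 -2.1162  2.402 ] [-0.2347 -0.6297 -2.9044] [-0.7513 -0.217  -0.0753]
[ 2.3762 -2.0825  2.3928] [ 0.4587 -0.2538 -1.9149] [-0.8091 -0.2027 -0.0308]
```

```bash
python3 - <<'E'
from h import *
for x,y in ((-.5,-1),(-2,-1),(-1.5,.5),(0,-2.5)):
    ctrl.move_l(tgt(x,y,1),vel=.03)
    h=ctrl.move_l(tgt(x,y,14),vel=.02,contact_N=6); m=s_now()[0]
    F=[];
    for i in range(3): ctrl.sleep(.03); F.append(s_now()[1])
    print((x,y),h,m,s_now()[0],np.mean(F,0),ctrl.current_t())
    if not h or m[2]>5: break
E
```

```text
(-0.5, -1) False [-0.2283 -1.3836 13.9857] [-0.1981 -1.3668 13.9495] [ 1.1913  0.1599 -0.9394] 22.8667
```

```bash
python3 - <<'E'
from h import *
h=ctrl.move_l(tgt(-.5,-1,36),vel=.03,contact_N=7); print(h,s_now()[0],ctrl.current_t())
F=[]
for i in range(5): ctrl.sleep(.04); F.append(s_now()[1])
print(s_now()[0],np.mean(F,0),ctrl.current_wrist_torque())
E
```

```text
False [-0.2155 -1.3944 35.9436] 23.75
[-0.2086 -1.3719 35.8726] [ 1.3189  0.2537 -0.9795] [-0.6112 -0.174  -0.0099]
```

```bash
python3 - <<'E'
from h import *
h=ctrl.move_l(tgt(-.5,-1,78),vel=.015,contact_N=11); print(h,*s_now(),ctrl.current_t())
F=[]
for i in range(4): ctrl.sleep(.05); F.append(s_now()[1])
print(s_now()[0],np.mean(F,0),ctrl.current_wrist_torque())
E
```

```text
True [-0.061  -1.2664 48.2806] [ 1.5609 -0.402  -2.2021] 25.175
[ 0.1442 -1.1839 48.0683] [ 1.2738  0.6291 -1.8896] [-0.6262 -0.1968  0.0425]
```

```bash
python3 - <<'E'
from h import *
h=ctrl.move_l(tgt(-.5,-1,78),vel=.015,contact_N=11); print(h,*s_now(),ctrl.current_t())
F=[]
for i in range(4): ctrl.sleep(.05); F.append(s_now()[1])
print(s_now()[0],np.mean(F,0),ctrl.current_wrist_torque())
cv2.imwrite("pics/side3.png",ctrl.read_camera("side"))
cv2.imwrite("pics/g3s.png",cv2.resize(cv2.imread("pics/side3.png")[150:310,220:380],None,fx=3.75,fy=3.75,interpolation=2))
E
```

```text
True [ 0.3585 -1.3573 71.0374] [ 0.9444 -0.5548 -2.2278] 26.8
[ 0.5794 -1.2161 70.9865] [ 1.1925 -0.2754 -0.8895] [-0.5661 -0.1908 -0.0317]
```

View pics/g3s.png

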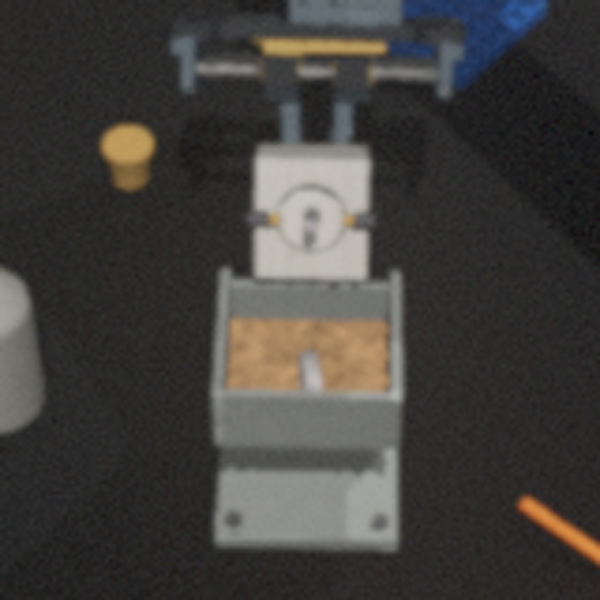

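The blank has left the pocket and lies in the cork tray at side crop (312,370), on its edge by the look of it. The tip stands out of the empty pocket at (312,215). Now I build up the push on the stop in small steps.

```bash
cat >> h.py <<'E'
def fz(k=4):
    F=[]
    for i in range(k): ctrl.sleep(.03); F.append(s_now()[1])
    return np.mean(F,0)
E
python3 - <<'E'
from h import *
x,y=.4,-1.25
z=71.0; 
for i in range(14):
    z+=.4; h=ctrl.move_l(tgt(x,y,z),vel=.01,contact_N=10); F=fz(); P0=s_now()[0]
    print(round(z,2),h,P0,F,ctrl.current_t())
    if -F[2]-.95>8: break
E
```

```text
71.4 False [ 1.123  -1.6436 71.0712] [ 0.4027  2.1698 -6.3899] 27.4333
71.8 False [ 1.1691 -1.6763 71.1171] [ 0.501   2.357  -9.6162] 27.8167
```

```bash
python3 - <<'E'
from h import *
ctrl.move_l(tgt(.4,-1.25,71.95),vel=.01)
for i in range(5): ctrl.sleep(.1);print(fz(4),ctrl.current_t())
print(s_now()[0])
cv2.imwrite("pics/top3.png",ctrl.read_camera("top"))
cv2.imwrite("pics/g3t.png",cv2.resize(cv2.imread("pics/top3.png")[180:280,290:450],None,fx=5,fy=5,interpolation=2))
E
```

```text
[  1.006    2.3935 -10.5989] 28.3
[  0.8448   2.3598 -10.5025] 28.5333
[  0.5498   2.2664 -10.4587] 28.7667
[  0.9765   2.4917 -10.6738] 29.0
[  0.7893   2.2788 -10.6688] 29.2333
[ 1.1914 -1.6812 71.1384]
```

View pics/g3t.png

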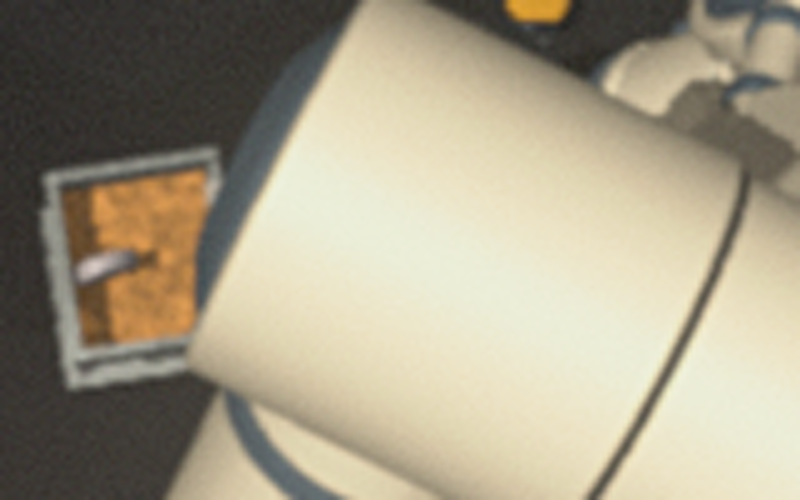

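Held at about 9.6 N net for over a second. The blank stands on edge in the tray at top crop (108,265). Now I withdraw the rod.

```bash
python3 - <<'E'
from h import *
h=ctrl.move_l(tgt(-.3,-1.1,36),vel=.04); print(h,*s_now())
h=ctrl.move_l(tgt(-.5,-1,-45),vel=.06,contact_N=10); print(h,*s_now(),ctrl.current_t(),ctrl.current_grip_width()*91)
for n in P: cv2.imwrite(f"pics/{n}4.png",ctrl.read_camera(n))
cv2.imwrite("pics/g4t.png",cv2.resize(cv2.imread("pics/top4.png")[180:280,290:450],None,fx=5,fy=5,interpolation=2))
T=N0+(-.5*NX-1*NY-45*b)/1000; print(proj("top",T))
E
```

```text
False [ 0.3395 -1.5305 36.2683] [ 1.2005 -0.4617 -2.1442]
False [  0.1203  -1.4583 -44.6046] [ 1.414   0.6178 -1.0176] 31.8333 16.05212623189328
[367.3684 223.9088]
```

View pics/g4t.png

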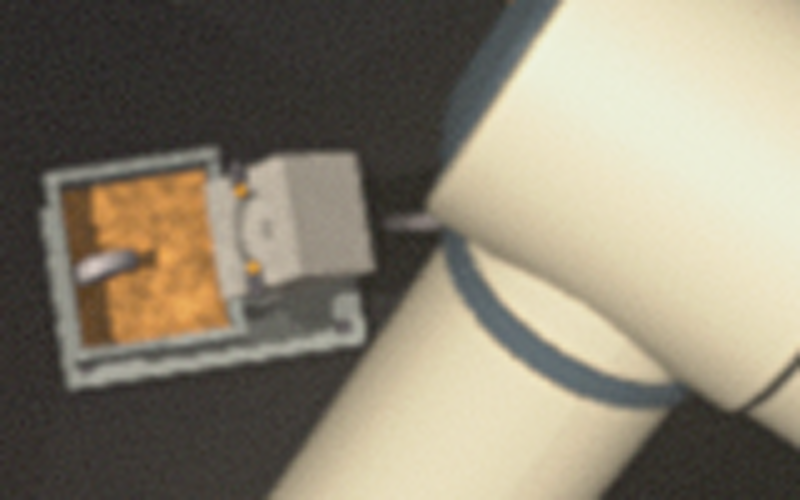

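The rod is out with its tip at (367,224), as commanded. The pocket is empty and the blank is still in the tray. Now back to the rest.

```bash
python3 - <<'E'
from h import *
ctrl.move_l(tgt(-.5,-1,-45)-.3*a,vel=.2)
G=np.array([.4638,.3384,.027])
ctrl.goto(G+[0,0,.30],Rg); 
ctrl.move_l(G+[0,0,.06],vel=.2); ctrl.sleep(.15); print(ctrl.current_t(),ctrl.current_tool_pos()-G,ctrl.current_contact_force())
for n in P: cv2.imwrite(f"pics/{n}5.png",ctrl.read_camera(n))
s=cv2.imread("pics/side5.png")[310:410,210:370]; t=cv2.imread("pics/top5.png")[190:290,160:320]
cv2.imwrite("pics/g5.png",cv2.resize(np.vstack([s,t]),None,fx=3,fy=3,interpolation=2))
tip=RG+.125*r+[0,0,.06]; print("tip exp",proj("side",tip),proj("top",tip), "collar",proj("side",RG+.048*r+[0,0,.06]))
E
```

```text
37.4833 [0.0004 0.0003 0.0608] [-0.2696 -0.8607 -1.8835]
tip exp [238.4791 347.8941] [227.6948 206.1081] collar [280.0615 346.6307]
```

View pics/g5.png

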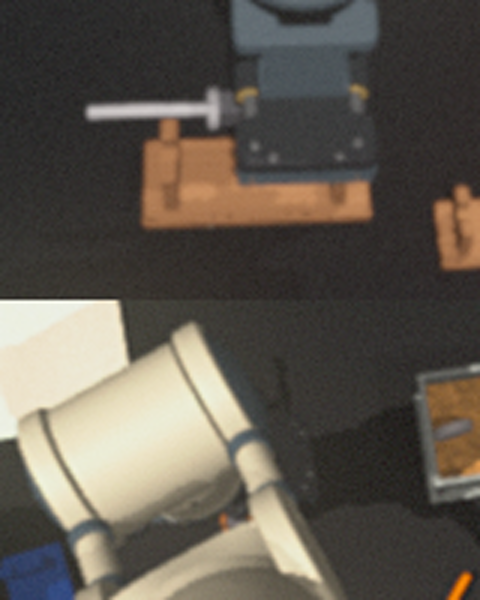

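The tip is at side (239,347) against an expected (238.5,347.9), so the rod hasn't shifted in the grip. Lowering now.

```bash
python3 - <<'E'
from h import *
G=np.array([.4638,.3384,.027])
ctrl.move_l(G+[0,0,.012],vel=.06,contact_N=10)
h=ctrl.move_l(G+[0,0,-.0005],vel=.015,contact_N=4); print(h,ctrl.current_tool_pos()-G,ctrl.current_contact_force(),ctrl.current_t())
if abs(ctrl.current_tool_pos()[2]-G[2])<.003:
    ctrl.command_gripper(0.5); p=ctrl.current_tool_pos()
    ctrl.move_l(p+[0,0,.05],vel=.06); ctrl.move_l(p+[0,0,.25],vel=.25)
    q=ctrl.current_q(); q[0]-=70; ctrl.movej(q); ctrl.sleep(.2)
    print(ctrl.current_t(),ctrl.current_contact_force())
for n in P: cv2.imwrite(f"pics/{n}6.png",ctrl.read_camera(n))
s=cv2.imread("pics/side6.png")[200:400,210:370]; t=cv2.imread("pics/top6.png")[170:370,210:370]
cv2.imwrite("pics/g6.png",cv2.resize(np.hstack([s,t]),None,fx=2.5,fy=2.5,interpolation=2))
cv2.imwrite("pics/g6r.png",cv2.resize(cv2.imread("pics/side6.png")[335:400,230:360],None,fx=6,fy=6,interpolation=2))
E
```

```text
True [-0.0001 -0.0001 -0.    ] [-0.0639 -0.5311  6.4177] 39.2917
44.4 [-0.4597 -0.1737  0.006 ]
```

View pics/g6.png

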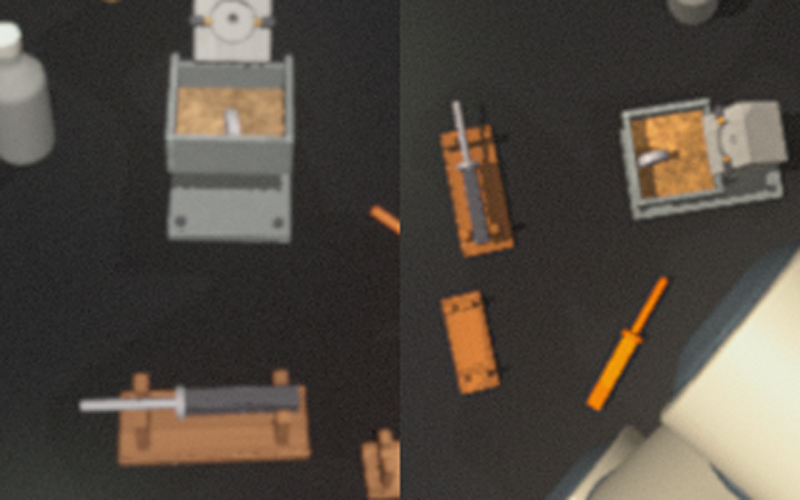

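View pics/g6r.png

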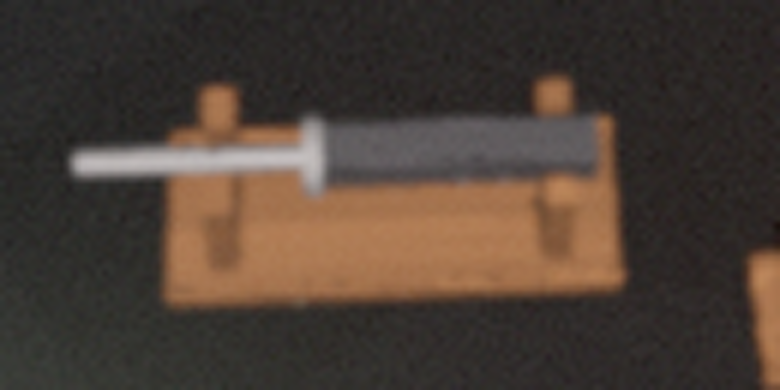

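The rod lies in both notches with its tip at side crop (72,163), against (72,166) at the start. The blank is in the tray. I check the bystanders, then hand in.

```bash
python3 - <<'E'
from h import *
def cen(f,win,lo,hi):
    im=cv2.imread(f);x,y,w,h=win;m=cv2.inRange(cv2.cvtColor(im[y:y+h,x:x+w],cv2.COLOR_BGR2HSV),lo,hi);M=cv2.moments(m,True);return (round(M['m10']/M['m00']+x,1),round(M['m01']/M['m00']+y,1))
for nm,win,lo,hi in(("loupe",(380,165,35,30),(10,120,80),(35,255,255)),("cell",(435,215,65,65),(100,100,50),(130,255,255)),("bottle",(310,145,35,40),(0,0,110),(180,90,255))):
    print(nm,[cen(f"pics/top{k}.png",win,lo,hi) for k in(0,6)])
ctrl.sign_off(); print(ctrl.current_t())
E
```

```text
loupe [(397.0, 179.0), (397.0, 179.0)]
cell [(467.5, 245.8), (465.3, 243.4)]
bottle [(325.7, 161.7), (325.8, 161.6)]
the job is handed in; nothing more can be done
the job is handed in; nothing more can be done
```

The rod was pushed home, the blank came out into the catch tray, and the rod is back on its rest. I handed the job in at about 44.5 s of the 72 s allowed, and no verdict was reported.

- **Insertion:** The first four tries stopped on the hole's rim at low force (contact limits 4–7 N). Shifting the aim by about 1 mm let the rod slide in freely. The side-to-side probes I made to find the centre were inconclusive; their estimate was one of the tries that stopped on the rim.
- **Ejection and seating:** The blank snapped past the balls at about 48 mm depth, and the collar seated at about 71 mm. I held it there at about 9.6 N net for over a second.
- **Blank:** It lies within the tray walls but stands on its edge. It looked the same in every picture after it dropped.
- **Rod:** It lies in both notches, tip at the same end, within about 1 mm of where it started. The gripper is clear of everything.
- **Bystanders:** The loupe and bottle have not moved. The blue cell tray's outline differs by 3 px (up to about 9 mm). I think that is the arm or its shadow over it, but I did not check further; it is well under the 30 mm limit either way.

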